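# Refit the hinge pin of an inspection-camera stand

### The arm

A 7-joint arm with a two-finger parallel gripper is mounted at the origin on the work surface. World frame = base frame: x ahead of the robot, y to its left, z up, the work surface at z = 0. Lengths are in m, angles in rad, forces in N, time in s.
With the tool pointing down it reaches from about 0.4 to 0.85 m from the base axis. Payload 10.4 kg.
Tool frame: the origin (TCP) lies midway between the tips of the shut fingers; the grasp point (between the pads) lies 19 mm behind it; z points along the fingers, y is the direction in which the jaws open and shut (so a half turn about z gives the same grasp; the last joint's range is limited). The gripper opens to 85 mm and grips with 20 to 120 N. Pads are 22 mm wide; open, the fingers measure 114 mm over their backs; the gripper's body (76 mm by 85 mm) begins 54 mm behind the grasp point. The pads swing forward as they close: fully open they stand 13 mm farther back than shut.
Start: joints at [-1.133, 0.332, -0.065, 1.46, 0.022, 1.35, -0.088], TCP at [0.278, 0.56, 0.231] pointing down, gripper open.
Joint ranges: [-2.6, 2.6], [-0.5, 2.12], [-1.47, 1.34], [0.16, 2.42], [-1.27, 4.41], [0.06, 2.06], [-2.6, 2.6]. Speed limits (rad/s): [2.22, 2.22, 2.79, 2.79, 3.14, 3.14, 3.14].

### API

Orientations are given as a unit quaternion [x, y, z, w].
In Python, from workcell import get_obs, camera, calibration, hand_in gives the robot as it stands.
- The arm moves only by the shell command python3 -m handwheel 'ROWS' [FORCE]. ROWS is JSON, a list of rows, each an object with "jaw": the finger opening in mm, from 0 to 85.4; "delta_pos": the shift along the tool's x, y, z scaled (see below), a list of three; "turn": the turn about the tool's z scaled (see below). In form: [{"jaw": jaw, "delta_pos": [tx, ty, tz], "turn": turn}, ...]. A call has 1 to 10 rows; each row is the pose to reach, as a shift and turn from the pose commanded when the call began, along the tool's axes at that moment, turning the shorter way round; what a row does not reach only later rows make up. The controller multiplies each number of a shift by 1 m and each number of a turn by pi rad. A row lasts 1/12 s, in which the tool goes at most 41.7 mm and 7.16 degrees, less where a joint would pass 70% of its speed; a pose out of reach is approached as far as the arm can. A call with a number of a shift or a turn outside -1 to 1 is refused whole. A call with a gripper value outside its range is refused whole. The fingers move at their own pace and stop on an object; FORCE is the grip in N (left out, the last holds). Time passes only in rows, so rows that repeat a pose let the fingers close. It gives the time, the measured TCP pose, the force and the opening at its end, in the units of the state.
- get_obs(): the state, without advancing time (a new reading comes with each control period).
- camera(name): name is "scene" or "side" or "wrist"; returns the picture (480x640x3 uint8, red, green, blue); there is no depth.
- calibration(name): a dict with "mtx" (3x3 intrinsics, pixels), "dist_coeffs" ([k1, k2, p1, p2, k3] as OpenCV has them; the pictures are not rectified), "rvec" (rotation vector, rad) and "tvec" (3), from world to camera coordinates, as OpenCV has them. Camera axes: x right, y down, z forward; pixel columns grow to the right and rows downward; lengths in m; the calibration is good to about 2 mm. A picture is of the moment at which its call begins: read the wrist's pose just before it. calibration takes no time and is no camera call; for the wrist camera it gives the pose at the moment of the call.
- hand_in(): hands the job in, once; it reports no verdict.
The state is a dict: "clock": time; "joint_pos": joint angles; "joint_velocities": joint speeds; "tau": joint torques, N m; "position": TCP position; "ee_rot": TCP orientation; "ft_force": force on the tool from outside, world axes, zero at the start; "torque": the same for the moment, N m; "grip_width": opening from 0.0 (shut) to 1.0 (fully open).
Only numpy, scipy, OpenCV 4.12 (cv2) and the standard library are available. Lean on these libraries where they do the work, as an engineer would, in place of code of your own. Each camera call takes 0.05 s, during which the arm holds its last target.

### The job

The camera arm and the lamp arm of the inspection stand are unpinned: take the longer of the two pins from the rack and thread it straight down through the slot in the top of the stand's fork, the eye of the camera arm, the eye of the lamp arm and the slot in the bottom ear, until its head sits fully down on the fork, then let go. The eyes hardly ever line up with each other, so feel for each one gently with the tip, never ramming or forcing the pin against the stand or the arms. Leave the shorter pin in the rack and the other things on the bench where they are.

Things in the scene. Friction and masses are not known exactly. Their poses are not given: they have to be found in the camera images.
- pin_head (a point): Centre of the square black head of the long pin, standing upright in one hole of the rack, its head 35 mm higher than the spare's. Head 24 x 24 x 30 mm, flats along the point's x and y; below it a greased round steel shaft, 12 mm thick, 95 mm long, the last 1.5 mm nosed to 10.5 mm. z up. Head's underside 15 mm, tip 110 mm below this point. About 110 g.
- pin_tip (a point): End of the long pin's shaft, on its axis; z points up towards the head.
- pin: The long pin as a whole; its origin is at the tip, z up towards the head.
- slot (a point): Centre of the slot in the top ear of the fixed stand's fork, on the ear's upper face, 120 mm above the bench. z up, y along the slot: the camera arm leaves to +y, the lamp arm to -y. Slot 40 mm long (y), 14 mm wide (x); ear 80 (y) x 52 (x) x 8 mm. Pin and stand or arms must never press on each other with more than 40 N.
- camera_eye_level (a point): Fork point 18 mm straight under the slot centre, at the upper face of the camera arm's 10 mm thick tongue. Its round eye, 14 mm across, lies level with this point, anywhere from -12 to +12 mm along the slot (y), x = 0; its place is not measured. The arm slides along y, at most 16 mm either side, with about 2.5 N of friction: a pin in the eye can drag it.
- lamp_eye_level (a point): Fork point 46 mm straight under the slot centre, at the upper face of the lamp arm's 10 mm thick tongue. Its round eye, 14 mm across, lies anywhere from -12 to +12 mm along the slot (y), x = 0, whatever the camera eye does; not measured. It slides like the camera arm.
- bottom_slot (a point): Centre of the slot in the bottom ear, on its upper face, 74 mm straight under the top slot: 42 mm long (y), 15 mm wide (x), ear 10 mm thick, free space below down to the base.
- stand: The stand with its two arms, fixed. Base 120 (x) x 360 (y) x 12 mm, fork in the middle with its upright web on the -x side, camera barrel (46 mm thick, top 155 mm above the bench) about 122 mm to +y, round lamp about 120 mm to -y. Origin on the bench under the slot centre, same axes as the slot.
- rack: Grey block 60 (x) x 150 (y) x 50 mm, fixed, origin under its centre; two holes 13.5 mm across, 35 mm deep, at y = -45 and +45 mm, one pin in each.
- spare_head (a point): Centre of the head of the shorter pin (shaft 60 mm, head and thickness as the long pin's), standing in the other hole of the rack. Leave it there.
- screwdriver_grip (a point): Screwdriver lying on the bench, middle of its handle, 200 mm long. Leave it.
- jar_mid (a point): Closed jar, 56 mm across, 55 mm high; its middle. Leave it.
- reel_mid (a point): Flat component reel, 90 mm across, 12 mm thick; its middle. Leave it.
- meter_mid (a point): Black hand multimeter lying down, 140 x 75 x 35 mm; its middle. Leave it.
- tweezers_mid (a point): Steel tweezers, 120 mm long, 8 mm high; their middle. Leave them.

How it is judged:
At the end, for the whole second after the job is handed in: The long pin stands upright (within 0.06 rad) through the fork and both eyes, its head down on the top ear to within 3 mm, released and at rest; the shorter pin is still in its rack hole (moved under 15 mm) (z of pin_tip in the frame of slot between -0.098 and -0.092 m and x of pin_tip in the frame of slot between -0.004 and 0.004 m and y of pin_tip in the frame of slot between -0.017 and 0.017 m and angle between pin_tip's own z axis and vertical below 0.06 rad and linear speed of pin below 0.02 m/s and distance of spare_head from where it was at the start of the episode below 0.015 m); the robot touches nothing.
It fails at once if the pin presses on the stand or its arms with more than 40 N (contact force between pin and stand above 40 N).
It fails at once if another thing on the bench is moved by more than 30 mm (distance of any of spare_head, screwdriver_grip, jar_mid, reel_mid, meter_mid, tweezers_mid from where it was at the start of the episode above 0.03 m).
It also fails if it takes over 72 s, if anything falls off the work surface, if the arm or the gripper's body presses on something with over 40 N, if the wrist force passes 120 N, or if a joint passes its speed limit or range.

## Working session

There is one attempt and no reset: what is moved stays moved. The work goes in short steps, Python scripts to look and compute and a shell command to move; the robot and the scene stay as the last step left them, time stands still between calls to the robot, and variables do not carry over. Pictures are saved under pics/ and viewed, and the job is handed in when it is done.

```bash
mkdir -p pics; cat > h.py <<'E'
import numpy as np, cv2
from workcell import get_obs, camera, calibration
from scipy.spatial.transform import Rotation as R
def snap(n,f):
    c=calibration(n); im=camera(n); cv2.imwrite('pics/'+f,im[:,:,::-1]); return im,c
def ray(c,uv):
    K=np.array(c['mtx'],float);d=np.array(c['dist_coeffs'],float)
    p=cv2.undistortPoints(np.array([[uv]],float),K,d)[0,0]
    Rm=cv2.Rodrigues(np.array(c['rvec'],float))[0];t=np.array(c['tvec'],float).ravel()
    o=-Rm.T@t; v=Rm.T@np.array([p[0],p[1],1]); return o,v
def atz(c,uv,z):
    o,v=ray(c,uv); return o+v*(z-o[2])/v[2]
def proj(c,P):
    return cv2.projectPoints(np.array(P,float).reshape(-1,1,3),np.array(c['rvec'],float),np.array(c['tvec'],float),np.array(c['mtx'],float),np.array(c['dist_coeffs'],float))[0].reshape(-1,2)
def tri(rs):
    A=np.zeros((3,3));b=np.zeros(3)
    for o,v in rs:
        v=v/np.linalg.norm(v);M=np.eye(3)-np.outer(v,v);A+=M;b+=M@o
    return np.linalg.solve(A,b)
E
python3 - <<'E'
from h import *
print(get_obs())
for n in('scene','side','wrist'): snap(n,n+'0.png')
E
```

```text
{'clock': 0.0, 'joint_pos': array([-1.13258855,  0.33289814, -0.06471556,  1.46094073,  0.02164426,
        1.34986558, -0.08853679]), 'joint_velocities': array([-0.00078134,  0.00033089,  0.00081389, -0.00150915, -0.000987  ,
       -0.00057421, -0.00093938]), 'tau': array([ 6.09629951e-04, -6.25451660e+01,  4.94378060e-02, -3.91609097e+01,
        1.62911857e-02,  9.83014586e-03,  7.20788557e-05]), 'position': array([0.27776699, 0.55947834, 0.23049985]), 'ee_rot': array([ 2.28366503e-01,  9.73574979e-01, -6.98558185e-04, -1.11599698e-04]), 'ft_force': array([ 0.29007068,  0.25984608, -0.08337047]), 'torque': array([ 0.00285424,  0.01138424, -0.01395044]), 'grip_width': 1.0002895668390122}
```

View pics/scene0.png

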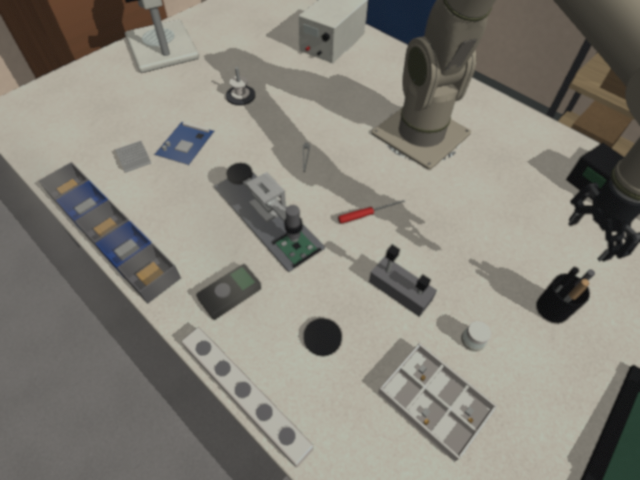

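View pics/side0.png

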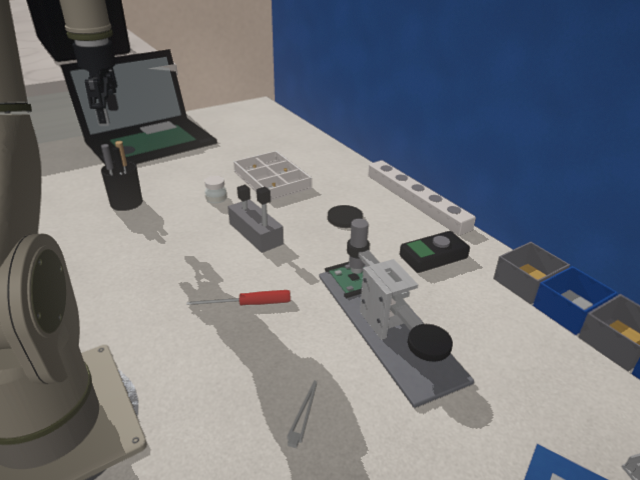

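View pics/wrist0.png

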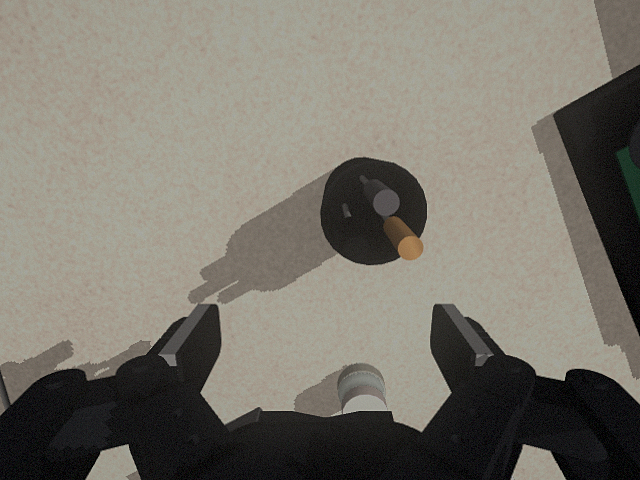

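```bash
python3 - <<'E'
import cv2
a=cv2.imread('pics/scene0.png');b=cv2.imread('pics/side0.png')
cv2.imwrite('pics/sc_r.png',cv2.resize(a[230:330,350:450],None,fx=6,fy=6,interpolation=cv2.INTER_CUBIC))
cv2.imwrite('pics/sd_r.png',cv2.resize(b[170:270,210:310],None,fx=6,fy=6,interpolation=cv2.INTER_CUBIC))
cv2.imwrite('pics/sc_s.png',cv2.resize(a[150:280,200:340],None,fx=4.5,fy=4.5,interpolation=cv2.INTER_CUBIC))
cv2.imwrite('pics/sd_s.png',cv2.resize(b[205:405,310:480],None,fx=3,fy=3,interpolation=cv2.INTER_CUBIC))
E
```

```text
(no output)
```

View pics/sc_r.png

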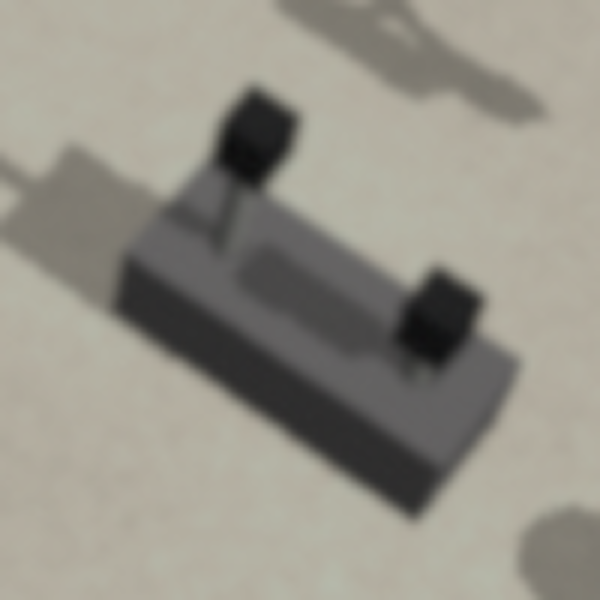

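View pics/sd_r.png

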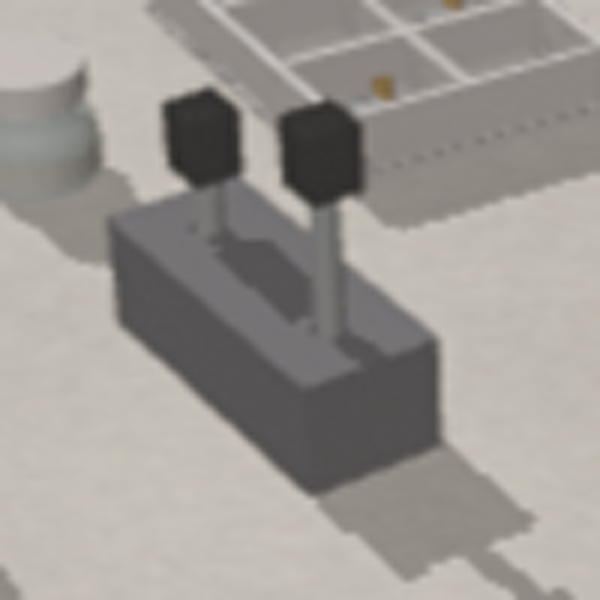

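View pics/sc_s.png

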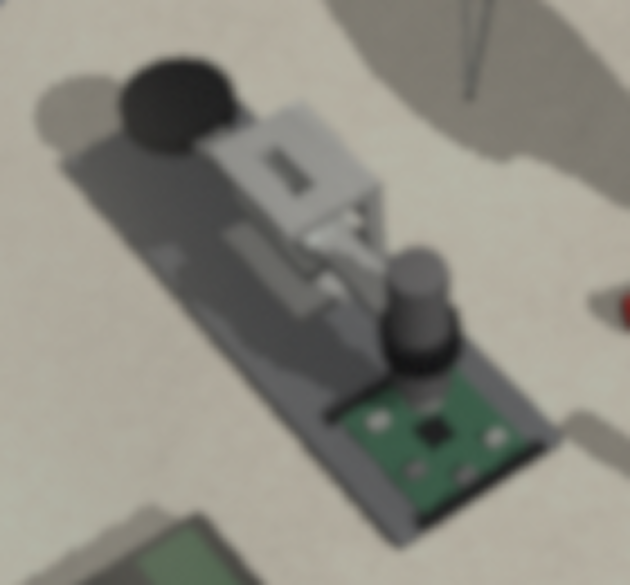

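View pics/sd_s.png

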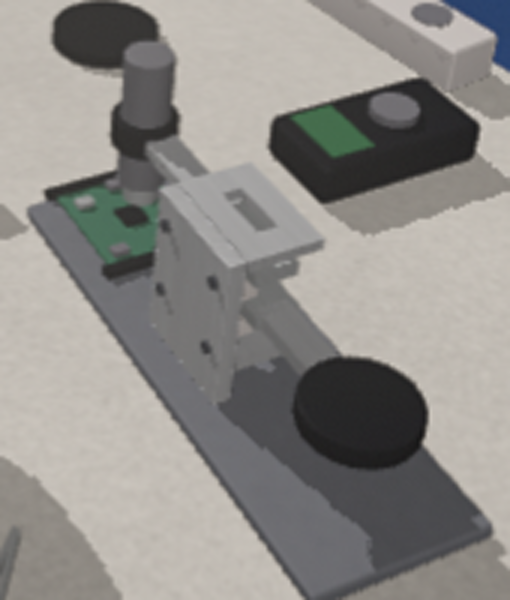

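```bash
python3 - <<'E'
from h import *
S=calibration('scene');D=calibration('side')
sr=lambda x,y:(x/6+350,y/6+230); dr=lambda x,y:(x/6+210,y/6+170)
ss=lambda x,y:(x/4.5+200,y/4.5+150); ds=lambda x,y:(x/3+310,y/3+205)
np.set_printoptions(precision=4,suppress=True)
print('head',tri([ray(S,sr(257,138)),ray(D,dr(321,152))]), atz(S,sr(257,138),.125),atz(D,dr(321,152),.125))
print('spare',tri([ray(S,sr(440,317)),ray(D,dr(202,138))]))
print('slot',tri([ray(S,ss(289,170)),ray(D,ds(249,209))]), atz(S,ss(289,170),.12),atz(D,ds(249,209),.12))
q=[atz(S,sr(*p),.05) for p in[(125,250),(437,468),(520,365)]];print('rack',q)
q2=[atz(D,dr(*p),.05) for p in[(108,218),(307,387),(438,340)]];print(q2)
for z in(q,q2):print(np.arctan2(*(z[1]-z[0])[1::-1]),np.linalg.norm(z[1]-z[0]),np.linalg.norm(z[2]-z[1]))
b=[atz(S,ss(*p),.012) for p in[(62,165),(400,548),(560,440)]]
b2=[atz(D,ds(*p),.012) for p in[(30,210),(320,600),(490,525)]]
for z in(b,b2):print(z,np.arctan2(*(z[1]-z[0])[1::-1]),np.linalg.norm(z[1]-z[0]),np.linalg.norm(z[2]-z[1]))
o=get_obs();print(R.from_quat(o['ee_rot']).as_matrix())
E
```

```text
head [0.5016 0.2568 0.1231] [0.5026 0.2574 0.125 ] [0.5003 0.2537 0.125 ]
spare [0.4948 0.3464 0.0875]
slot [ 0.5701 -0.1014  0.1179] [ 0.5708 -0.0995  0.12  ] [ 0.5686 -0.1037  0.12  ]
rack [array([0.535, 0.23 , 0.05 ]), array([0.5264, 0.3777, 0.05  ]), array([0.4676, 0.3746, 0.05  ])]
[array([0.4619, 0.3684, 0.05  ]), array([0.4741, 0.2215, 0.05  ]), array([0.5302, 0.2241, 0.05  ])]
1.6290555152952857 0.14790285182110519 0.05883892356370683
-1.488164162233245 0.14744311912552072 0.05616828852487249
[array([ 0.6096, -0.2824,  0.012 ]), array([0.6569, 0.072 , 0.012 ]), array([0.5429, 0.086 , 0.012 ])] 1.4380290024901052 0.35757320610741106 0.11486964757892357
[array([0.5336, 0.0749, 0.012 ]), array([ 0.4872, -0.2757,  0.012 ]), array([ 0.5997, -0.2881,  0.012 ])] -1.7025669528570837 0.3536535540810947 0.11323658416544344
[[-0.8957  0.4447 -0.0004]
 [ 0.4447  0.8957 -0.0009]
 [-0.     -0.001  -1.    ]]
```

```bash
cat >> h.py <<'E'
def tool():
    o=get_obs(); return np.array(o['position']),R.from_quat(o['ee_rot']).as_matrix(),o
def rel(target,yaw=None):
    "shift in tool axes to world target; yaw: desired world angle of tool y"
    p,M,o=tool(); d=M.T@(np.array(target)-p); print('shift',np.round(d,4))
    if yaw is not None:
        a=np.arctan2(M[1,1],M[0,1]); t=-(yaw-a); t=(t+np.pi/2)%np.pi-np.pi/2; print('yaw now',round(a,4),'turn',round(t/np.pi,4))
E
python3 - <<'E'
from h import *
c=calibration('wrist');p,M,o=tool()
Rm=cv2.Rodrigues(np.array(c['rvec']))[0];cp=-Rm.T@np.array(c['tvec']).ravel()
print('cam in tool',M.T@(cp-p),'axes',M.T@Rm.T, c['mtx'],c['dist_coeffs'])
for x in (-.05,0,.05,.1): print(x,[proj(c,p+M@np.array([x,0,z])).round().tolist() for z in(.0,.05,.09,.12)])
rel([.5016,.2568,.25],1.637)
E
```

```text
cam in tool [ 0.07061825  0.00058275 -0.14292373] axes [[-1.42536745e-03 -9.59883288e-01 -2.80396223e-01]
 [ 9.99997823e-01 -9.40904640e-04 -1.86238495e-03]
 [ 1.52384609e-03 -2.80398267e-01  9.59882540e-01]] [[355.92813628   0.         325.34061962]
 [  0.         355.92813628 244.92524324]
 [  0.           0.           1.        ]] [0.01535758 0.         0.         0.         0.        ]
-0.05 [[[325.0, 403.0]], [[325.0, 345.0]], [[325.0, 315.0]], [[325.0, 297.0]]]
0 [[[325.0, 308.0]], [[325.0, 269.0]], [[325.0, 249.0]], [[325.0, 237.0]]]
0.05 [[[325.0, 194.0]], [[325.0, 181.0]], [[325.0, 174.0]], [[325.0, 171.0]]]
0.1 [[[324.0, 56.0]], [[325.0, 79.0]], [[325.0, 90.0]], [[325.0, 96.0]]]
shift [-0.3351 -0.1717 -0.0191]
yaw now 1.11 turn -0.1677
```

```bash
python3 -m handwheel '[{"jaw":85,"delta_pos":[-0.335,-0.172,-0.019],"turn":-0.168},{"jaw":85,"delta_pos":[-0.335,-0.172,-0.019],"turn":-0.168},{"jaw":85,"delta_pos":[-0.335,-0.172,-0.019],"turn":-0.168},{"jaw":85,"delta_pos":[-0.335,-0.172,-0.019],"turn":-0.168},{"jaw":85,"delta_pos":[-0.335,-0.172,-0.019],"turn":-0.168},{"jaw":85,"delta_pos":[-0.335,-0.172,-0.019],"turn":-0.168},{"jaw":85,"delta_pos":[-0.335,-0.172,-0.019],"turn":-0.168},{"jaw":85,"delta_pos":[-0.335,-0.172,-0.019],"turn":-0.168},{"jaw":85,"delta_pos":[-0.335,-0.172,-0.019],"turn":-0.168},{"jaw":85,"delta_pos":[-0.335,-0.172,-0.019],"turn":-0.168}]' 40; python3 -m handwheel '[{"jaw":85,"delta_pos":[0,0,0],"turn":0},{"jaw":85,"delta_pos":[0,0,0],"turn":0},{"jaw":85,"delta_pos":[0,0,0],"turn":0}]'
python3 - <<'E'
from h import *
rel([.5016,.2568,.25],1.637)
snap('wrist','w1.png')
E
```

```text
clock: 0.98
position: [0.5057, 0.2493, 0.2507]
ee_rot: [-0.029, 1.0, -0.001, 0.001]
ft_force: [1.4, -1.7, 1.5]
grip_width: 0.995
clock: 1.23
position: [0.5007, 0.2579, 0.25]
ee_rot: [-0.034, 0.999, 0.0, -0.0]
ft_force: [-1.0, 0.3, 0.2]
grip_width: 0.994
shift [-0.0008 -0.0012  0.    ]
yaw now 1.6394 turn 0.0008
```

View pics/w1.png

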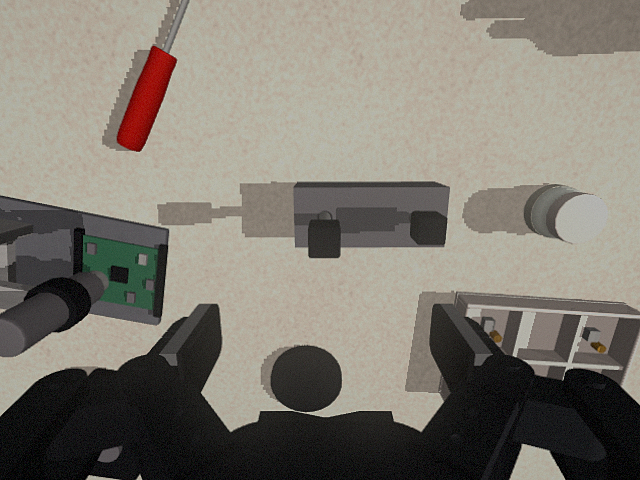

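```bash
python3 - <<'E'
import cv2
a=cv2.imread('pics/w1.png')
cv2.imwrite('pics/w1c.png',cv2.resize(a[180:270,280:380],None,fx=6,fy=6,interpolation=cv2.INTER_CUBIC))
E
```

```text
(no output)
```

View pics/w1c.png

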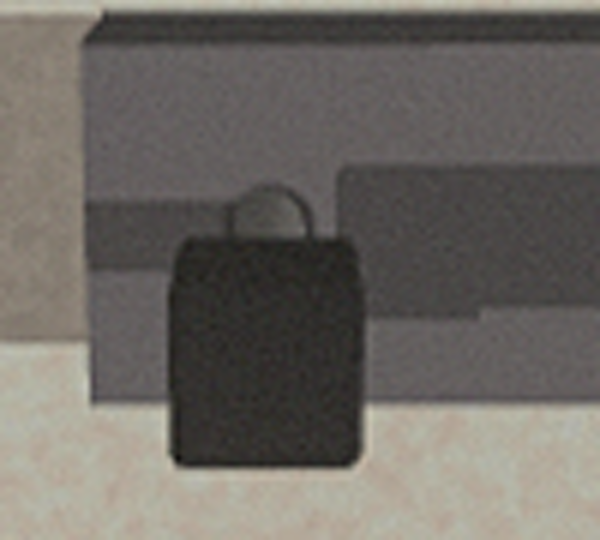

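```bash
python3 - <<'E'
from h import *
c=calibration('wrist')
b=atz(c,(324.5,467/6+180),.140); p,M,o=tool()
print(b, (M.T@(b-p))) # rear edge mid
# predicted center at 12mm along tool +x from the bottom edge
ctr=b+M@np.array([.012,0,0]); ctr[2]=.125; print(ctr)
for z in(.14,.11):print(proj(c,[ctr+M[:,0]*s*.012+M[:,1]*t*.012+np.array([0,0,z-.125]) for s in(-1,1) for t in(-1,1)]))
rel([ctr[0],ctr[1],.116],1.6394)
E
```

```text
[0.51389027 0.25828299 0.14      ] [-0.01336826 -0.00086495  0.11007501]
[0.50191902 0.25745287 0.125     ]
[[308.46498692 257.84575076]
 [340.53742107 257.81570131]
 [307.98097754 226.59280841]
 [340.88319024 226.55719559]]
[[310.15123152 246.48889431]
 [339.09265987 246.46024852]
 [309.75376405 218.09151632]
 [339.37120441 218.05826125]]
shift [-0.0014 -0.0009  0.1341]
yaw now 1.64 turn 0.0002
```

```bash
python3 -m handwheel '[{"jaw":85,"delta_pos":[-0.001,-0.001,0.03],"turn":0},{"jaw":85,"delta_pos":[-0.001,-0.001,0.06],"turn":0},{"jaw":85,"delta_pos":[-0.001,-0.001,0.09],"turn":0},{"jaw":85,"delta_pos":[-0.001,-0.001,0.115],"turn":0},{"jaw":85,"delta_pos":[-0.001,-0.001,0.134],"turn":0},{"jaw":85,"delta_pos":[-0.001,-0.001,0.134],"turn":0},{"jaw":85,"delta_pos":[-0.001,-0.001,0.134],"turn":0}]' 30
python3 -m handwheel '[{"jaw":40,"delta_pos":[0,0,0],"turn":0},{"jaw":40,"delta_pos":[0,0,0],"turn":0},{"jaw":40,"delta_pos":[0,0,0],"turn":0},{"jaw":15,"delta_pos":[0,0,0],"turn":0},{"jaw":15,"delta_pos":[0,0,0],"turn":0},{"jaw":15,"delta_pos":[0,0,0],"turn":0},{"jaw":15,"delta_pos":[0,0,0],"turn":0}]'
python3 - <<'E'
from h import *
rel([.5016,.2568,.25],1.637)
snap('wrist','w2.png')
E
```

```text
clock: 1.87
position: [0.5016, 0.2567, 0.116]
ee_rot: [-0.034, 0.999, -0.0, -0.001]
ft_force: [0.1, 0.2, 0.8]
grip_width: 0.992
clock: 2.45
position: [0.5029, 0.2562, 0.117]
ee_rot: [-0.033, 0.999, 0.0, 0.001]
ft_force: [0.6, 0.8, 5.3]
grip_width: 0.267
shift [ 0.0011  0.0008 -0.133 ]
yaw now 1.6378 turn 0.0003
```

View pics/w2.png

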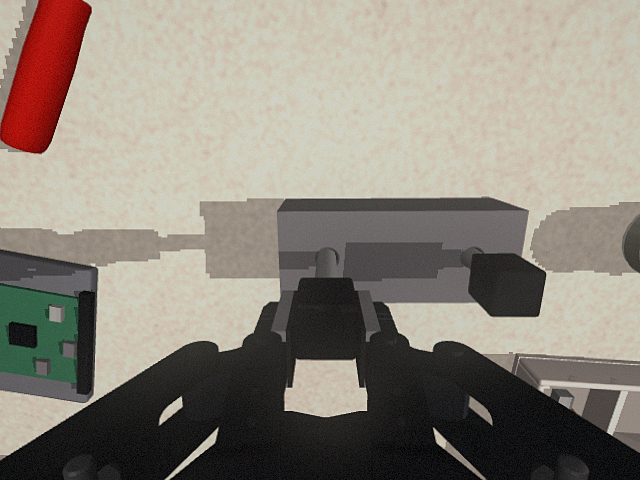

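```bash
python3 -m handwheel '[{"jaw":15,"delta_pos":[0,0,-0.01],"turn":0},{"jaw":15,"delta_pos":[0,0,-0.035],"turn":0},{"jaw":15,"delta_pos":[0,0,-0.07],"turn":0},{"jaw":15,"delta_pos":[0,0,-0.105],"turn":0},{"jaw":15,"delta_pos":[0,0,-0.14],"turn":0},{"jaw":15,"delta_pos":[0,0,-0.16],"turn":0},{"jaw":15,"delta_pos":[0,0,-0.173],"turn":0},{"jaw":15,"delta_pos":[0,0,-0.173],"turn":0},{"jaw":15,"delta_pos":[0,0,-0.173],"turn":0}]'
python3 - <<'E'
from h import *
rel([.5705,-.1014,.29],1.4385)
p,M,o=tool();print(o['ft_force'],o['position'],o['grip_width'])
E
```

```text
clock: 3.25
position: [0.5025, 0.2558, 0.2894]
ee_rot: [-0.033, 0.999, 0.0, 0.0]
ft_force: [-0.0, 0.1, -1.9]
grip_width: 0.273
shift [-0.0439 -0.3609 -0.0006]
yaw now 1.6377 turn 0.0634
[-0.02669501  0.06168637 -1.88725939] [0.5025316  0.25577027 0.28942883] 0.27269246586456747
```

```bash
python3 -m handwheel '[{"jaw":15,"delta_pos":[-0.005,-0.036,0],"turn":0.01},{"jaw":15,"delta_pos":[-0.01,-0.076,0],"turn":0.02},{"jaw":15,"delta_pos":[-0.015,-0.116,0],"turn":0.03},{"jaw":15,"delta_pos":[-0.02,-0.156,0],"turn":0.04},{"jaw":15,"delta_pos":[-0.025,-0.196,0],"turn":0.05},{"jaw":15,"delta_pos":[-0.03,-0.236,0],"turn":0.063},{"jaw":15,"delta_pos":[-0.035,-0.276,0],"turn":0.063},{"jaw":15,"delta_pos":[-0.04,-0.316,0],"turn":0.063},{"jaw":15,"delta_pos":[-0.044,-0.345,0],"turn":0.063},{"jaw":15,"delta_pos":[-0.044,-0.361,0],"turn":0.063}]'
python3 -m handwheel '[{"jaw":15,"delta_pos":[0,0,0],"turn":0},{"jaw":15,"delta_pos":[0,0,0],"turn":0},{"jaw":15,"delta_pos":[0,0,0],"turn":0},{"jaw":15,"delta_pos":[0,0,0],"turn":0}]'
python3 - <<'E'
from h import *
rel([.5705,-.1014,.29],1.4385)
for n in('wrist','scene','side'): snap(n,n+'3.png')
b=cv2.imread('pics/side3.png'); cv2.imwrite('pics/side3c.png',cv2.resize(b[150:350,310:480],None,fx=3,fy=3,interpolation=cv2.INTER_CUBIC))
b=cv2.imread('pics/scene3.png'); cv2.imwrite('pics/scene3c.png',cv2.resize(b[100:250,200:340],None,fx=4,fy=4,interpolation=cv2.INTER_CUBIC))
E
```

```text
clock: 4.08
position: [0.5697, -0.1061, 0.2873]
ee_rot: [0.068, 0.998, -0.001, -0.001]
ft_force: [-0.0, -0.1, -2.2]
grip_width: 0.276
clock: 4.42
position: [0.5705, -0.0997, 0.2886]
ee_rot: [0.064, 0.998, 0.0, -0.001]
ft_force: [-0.4, 0.1, -1.3]
grip_width: 0.277
shift [-0.0002 -0.0017 -0.0014]
yaw now 1.442 turn 0.0011
```

View pics/wrist3.png

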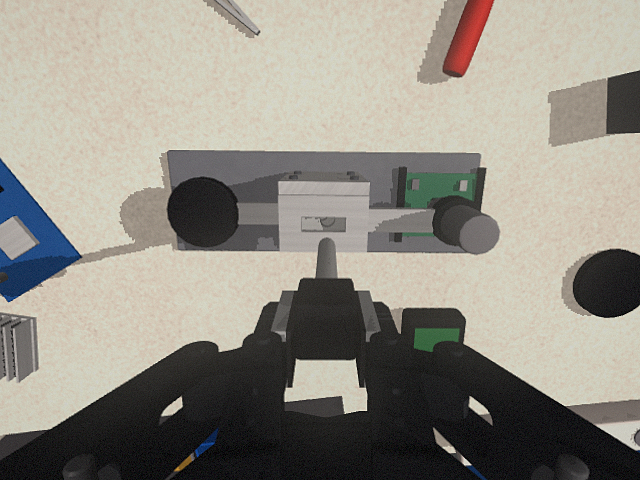

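View pics/side3c.png

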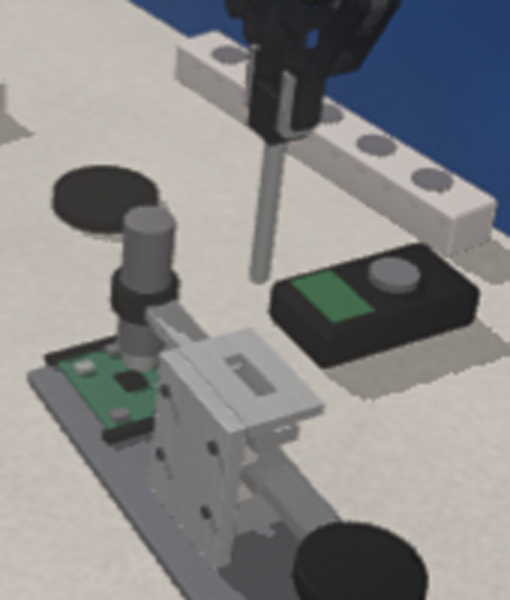

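View pics/scene3c.png

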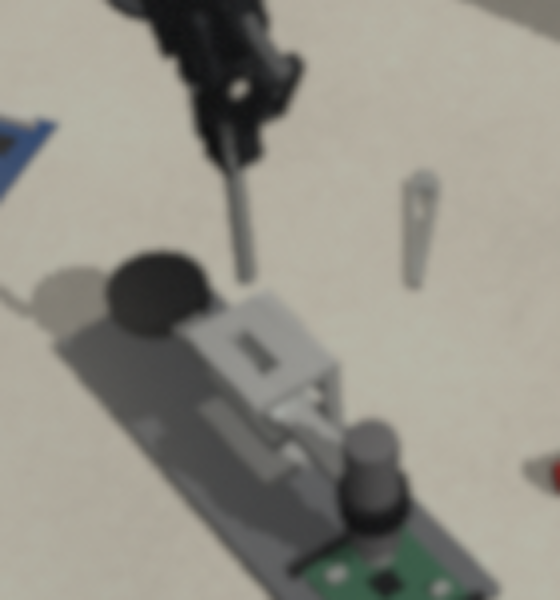

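```bash
python3 - <<'E'
import cv2
a=cv2.imread('pics/wrist3.png')
cv2.imwrite('pics/w3c.png',cv2.resize(a[165:285,270:380],None,fx=6.5,fy=5,interpolation=cv2.INTER_CUBIC) if 0 else cv2.resize(a[170:290,265:385],None,fx=5,fy=5,interpolation=cv2.INTER_CUBIC))
E
```

```text
(no output)
```

View pics/w3c.png

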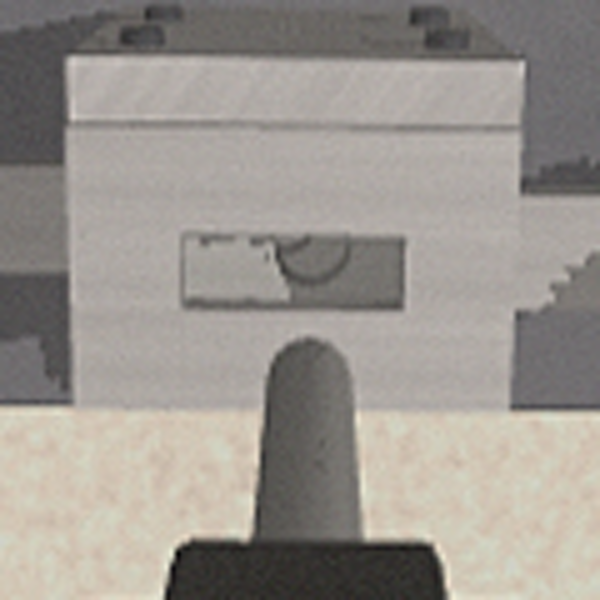

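```bash
cat >> h.py <<'E'
def pix(x,y,ox=265,oy=170,s=5): return (x/s+ox,y/s+oy)
E
python3 - <<'E'
from h import *
np.set_printoptions(precision=4,suppress=True)
c=calibration('wrist');p,M,o=tool();print(p)
q=[atz(c,pix(*u),.12) for u in[(182,233),(405,237),(182,309),(405,309)]]
ctr=np.mean(q,0);print(q,ctr)
d=(q[0]-q[1]+q[2]-q[3]);print('len',np.linalg.norm(d)/2,'yaw',np.arctan2(d[1],d[0]), 'wid',np.linalg.norm(q[0]-q[2]),np.linalg.norm(q[1]-q[3]))
ea=[atz(c,pix(*u),z) for u,z in[((68,127),.12),((520,130),.12),((76,409),.12),((511,409),.12)]];print('ear',ea,np.mean(ea,0))
for a,b in((0,1),(2,3),(0,2),(1,3)):print(np.linalg.norm(ea[a]-ea[b]),np.arctan2(*(ea[a]-ea[b])[1::-1]))
e=atz(c,pix(313,247),.102);print('eye',e)
# pin tip
tp=p+M@np.array([0,0,.101]);print('tip pred px',(proj(c,[tp,tp+[0,0,.09]])-[265,170])*5)
print('in tool', M.T@(ctr-p), M.T@(e-p))
for u in[(310,370)]: print('tip axis at tip',M.T@(atz(c,pix(*u),tp[2])-p))
E
```

```text
[ 0.5706 -0.1003  0.2892]
[array([ 0.562 , -0.1208,  0.12  ]), array([ 0.568 , -0.0814,  0.12  ]), array([ 0.5759, -0.1229,  0.12  ]), array([ 0.5811, -0.083 ,  0.12  ])] [ 0.5717 -0.102   0.12  ]
len 0.040061778722359206 yaw -1.7103251291801966 wid 0.013983164992753656 0.013253335798901499
ear [array([ 0.5407, -0.1378,  0.12  ]), array([ 0.5516, -0.0593,  0.12  ]), array([ 0.5921, -0.145 ,  0.12  ]), array([ 0.6025, -0.0658,  0.12  ])] [ 0.5717 -0.102   0.12  ]
0.07933156447667525 -1.7079750079634077
0.0798955082750725 -1.701166239852918
0.0518415300633298 3.0022468613887705
0.051299394058465106 3.013181158870859
eye [ 0.5715 -0.0984  0.102 ]
tip pred px [[302.3457 370.2556]
 [301.5865 635.56  ]]
in tool [-0.0014 -0.0017  0.1692] [-0.0006  0.0019  0.1872]
tip axis at tip [0.     0.0011 0.101 ]
```

```bash
python3 -m handwheel '[{"jaw":15,"delta_pos":[-0.0006,0.0008,0.02],"turn":0.001},{"jaw":15,"delta_pos":[-0.0006,0.0008,0.04],"turn":0.001},{"jaw":15,"delta_pos":[-0.0006,0.0008,0.052],"turn":0.001},{"jaw":15,"delta_pos":[-0.0006,0.0008,0.052],"turn":0.001},{"jaw":15,"delta_pos":[-0.0006,0.0008,0.052],"turn":0.001},{"jaw":15,"delta_pos":[-0.0006,0.0008,0.052],"turn":0.001}]'
python3 - <<'E'
from h import *
np.set_printoptions(precision=4,suppress=True)
p,M,o=tool();print(p,o['ft_force'],M)
for n in('wrist','side','scene'): snap(n,n+'4.png')
a=cv2.imread('pics/wrist4.png');cv2.imwrite('pics/w4c.png',cv2.resize(a[170:290,265:385],None,fx=5,fy=5,interpolation=cv2.INTER_CUBIC))
b=cv2.imread('pics/side4.png'); b=cv2.resize(b[170:300,340:440],None,fx=4.5,fy=4.5,interpolation=cv2.INTER_CUBIC)
d=cv2.imread('pics/scene4.png'); d=cv2.resize(d[100:230,220:300],None,fx=4.5,fy=4.5,interpolation=cv2.INTER_CUBIC)
cv2.imwrite('pics/sd4.png',np.hstack([b[:585],d[:585]]))
E
```

```text
clock: 5.07
position: [0.5718, -0.1006, 0.2385]
ee_rot: [0.067, 0.998, 0.0, 0.001]
ft_force: [0.6, 0.5, -1.8]
grip_width: 0.274
[ 0.5718 -0.1006  0.2385] [ 0.641   0.545  -1.8399] [[-0.991   0.1335  0.0014]
 [ 0.1335  0.991   0.    ]
 [-0.0014  0.0002 -1.    ]]
```

View pics/w4c.png

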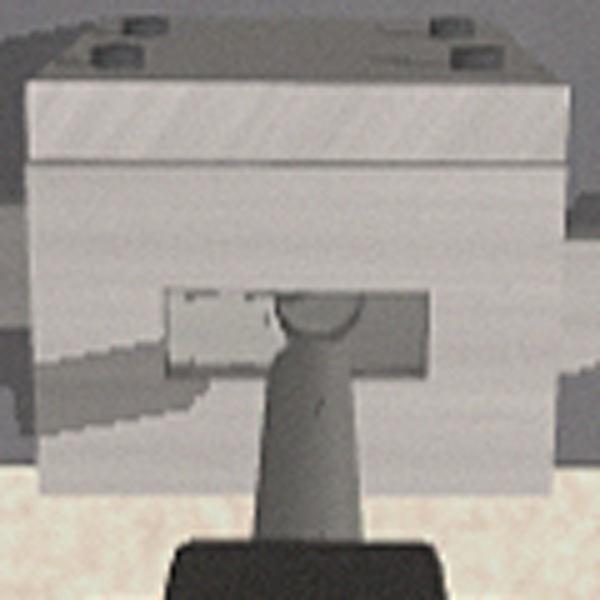

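View pics/sd4.png

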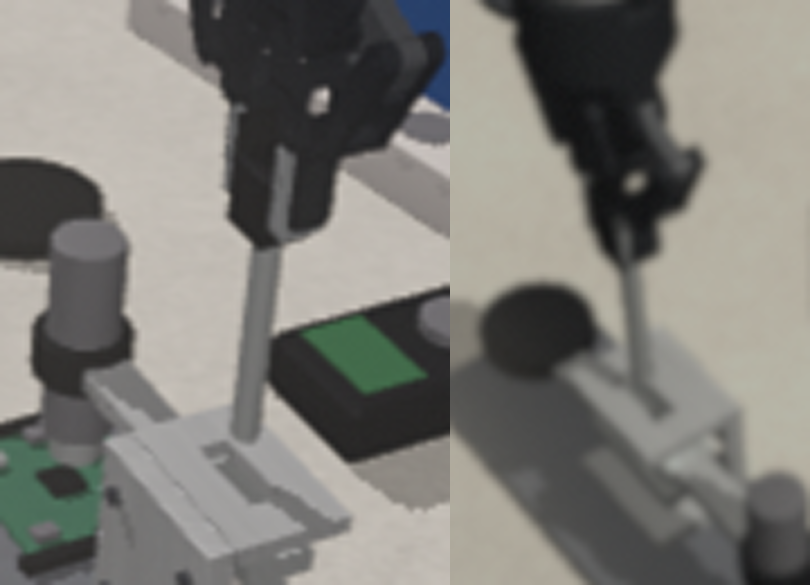

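```bash
cat > m.py <<'E'
from h import *
def meas(slot,eye,tipcol,tiptop,tiplen=.101):
    np.set_printoptions(precision=4,suppress=True)
    c=calibration('wrist');p,M,o=tool()
    q=[atz(c,pix(*u),.12) for u in slot]; ctr=np.mean(q,0)
    e=atz(c,pix(*eye),.102)
    zt=p[2]-tiplen
    ax=M.T@(np.array([0,0,0])) 
    far=M.T@(atz(c,pix(tipcol,tiptop),zt)-p)  # far edge (tool +x) of tip disc
    print('slotctr',ctr,'tool',M.T@(ctr-p),'len',np.linalg.norm(q[0]-q[1]),np.linalg.norm(q[0]-q[2]))
    print('eye',e,'tool',M.T@(e-p)); print('tip far edge tool',far,'-> centre x',far[0]-.00525)
    return ctr,e
E
python3 - <<'E'
from m import *
meas([(166,289),(430,292),(167,378),(428,378)],(319,300),310,336)
E
```

```text
slotctr [ 0.5713 -0.1013  0.12  ] tool [ 0.0006 -0.0007  0.1184] len 0.03982984175903608 0.0139991195578817
eye [ 0.5709 -0.0979  0.102 ] tool [0.0016 0.0026 0.1364]
tip far edge tool [0.005  0.0011 0.101 ] -> centre x -0.00022366110192928706
```

```bash
python3 -m handwheel '[{"jaw":15,"delta_pos":[0.0008,0.0015,0.006],"turn":0},{"jaw":15,"delta_pos":[0.0008,0.0015,0.012],"turn":0},{"jaw":15,"delta_pos":[0.0008,0.0015,0.012],"turn":0},{"jaw":15,"delta_pos":[0.0008,0.0015,0.012],"turn":0},{"jaw":15,"delta_pos":[0.0008,0.0015,0.012],"turn":0},{"jaw":15,"delta_pos":[0.0008,0.0015,0.012],"turn":0}]'
python3 - <<'E'
from h import *
np.set_printoptions(precision=4,suppress=True)
p,M,o=tool();print(p,o['ft_force'],M[:,2])
for n in('wrist',): snap(n,n+'5.png')
p,M,o=tool();print(p,o['ft_force'],M[:,2])
a=cv2.imread('pics/wrist5.png');cv2.imwrite('pics/w5c.png',cv2.resize(a[170:290,265:385],None,fx=5,fy=5,interpolation=cv2.INTER_CUBIC))
E
```

```text
clock: 5.72
position: [0.5708, -0.0991, 0.2255]
ee_rot: [0.067, 0.998, 0.0, 0.0]
ft_force: [0.3, 0.2, -1.6]
grip_width: 0.273
[ 0.5708 -0.0991  0.2255] [ 0.338   0.1531 -1.6094] [ 0.0003  0.     -1.    ]
[ 0.5709 -0.0991  0.2255] [-0.4602 -0.3252 -1.5109] [ 0.0003  0.     -1.    ]
```

View pics/w5c.png

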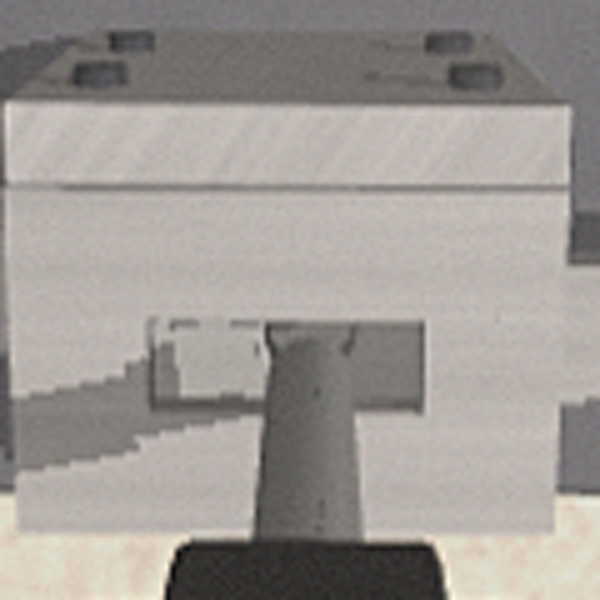

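```bash
python3 - <<'E'
from m import *
meas([(152,319),(424,320),(153,410),(423,411)],(310,325),310,337)
E
```

```text
slotctr [ 0.5712 -0.1012  0.12  ] tool [-0.0005 -0.0021  0.1055] len 0.03919354788875552 0.013740899366257097
eye [ 0.5703 -0.0978  0.102 ] tool [0.0008 0.0012 0.1235]
tip far edge tool [0.0049 0.0011 0.101 ] -> centre x -0.00033666780801340935
```

```bash
python3 -m handwheel '[{"jaw":15,"delta_pos":[0,0,0.001],"turn":0},{"jaw":15,"delta_pos":[0,0,0.002],"turn":0},{"jaw":15,"delta_pos":[0,0,0.003],"turn":0},{"jaw":15,"delta_pos":[0,0,0.004],"turn":0},{"jaw":15,"delta_pos":[0,0,0.005],"turn":0},{"jaw":15,"delta_pos":[0,0,0.006],"turn":0},{"jaw":15,"delta_pos":[0,0,0.006],"turn":0}]'
python3 -m handwheel '[{"jaw":15,"delta_pos":[0,0,0.001],"turn":0},{"jaw":15,"delta_pos":[0,0,0.002],"turn":0},{"jaw":15,"delta_pos":[0,0,0.003],"turn":0},{"jaw":15,"delta_pos":[0,0,0.003],"turn":0}]'
```

```text
clock: 6.35
position: [0.5706, -0.099, 0.219]
ee_rot: [0.067, 0.998, 0.0, -0.0]
ft_force: [-0.3, -0.7, -0.7]
grip_width: 0.268
clock: 6.68
position: [0.5706, -0.099, 0.216]
ee_rot: [0.067, 0.998, 0.0, -0.0]
ft_force: [0.9, 0.0, -1.2]
grip_width: 0.273
```

```bash
python3 -m handwheel '[{"jaw":15,"delta_pos":[0,0,0.0015],"turn":0},{"jaw":15,"delta_pos":[0,0,0.003],"turn":0},{"jaw":15,"delta_pos":[0,0,0.0045],"turn":0},{"jaw":15,"delta_pos":[0,0,0.006],"turn":0},{"jaw":15,"delta_pos":[0,0,0.0075],"turn":0},{"jaw":15,"delta_pos":[0,0,0.009],"turn":0},{"jaw":15,"delta_pos":[0,0,0.009],"turn":0}]'
python3 - <<'E'
from h import *
np.set_printoptions(precision=4,suppress=True)
snap('wrist','wrist6.png')
p,M,o=tool();print(p,o['ft_force'])
a=cv2.imread('pics/wrist6.png');cv2.imwrite('pics/w6c.png',cv2.resize(a[170:290,265:385],None,fx=5,fy=5,interpolation=cv2.INTER_CUBIC))
E
```

```text
clock: 7.27
position: [0.5706, -0.099, 0.2069]
ee_rot: [0.067, 0.998, 0.0, -0.0]
ft_force: [-0.2, -0.1, -2.2]
grip_width: 0.271
[ 0.5706 -0.099   0.2071] [ 0.4784  0.2657 -1.1069]
```

View pics/w6c.png

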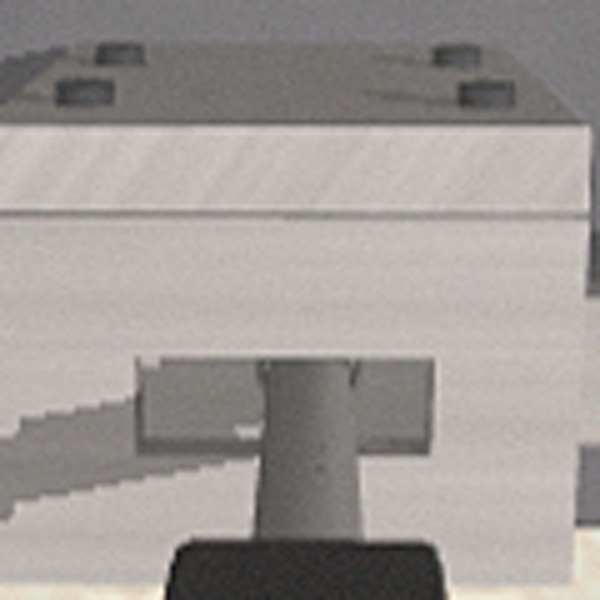

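```bash
python3 -m handwheel '[{"jaw":15,"delta_pos":[0,0,0.001],"turn":0},{"jaw":15,"delta_pos":[0,0,0.002],"turn":0},{"jaw":15,"delta_pos":[0,0,0.003],"turn":0},{"jaw":15,"delta_pos":[0,0,0.003],"turn":0}]'
python3 -m handwheel '[{"jaw":15,"delta_pos":[0,0,0.001],"turn":0},{"jaw":15,"delta_pos":[0,0,0.002],"turn":0},{"jaw":15,"delta_pos":[0,0,0.002],"turn":0}]'
python3 -m handwheel '[{"jaw":15,"delta_pos":[0,0,0.001],"turn":0},{"jaw":15,"delta_pos":[0,0,0.002],"turn":0},{"jaw":15,"delta_pos":[0,0,0.002],"turn":0}]'
```

```text
clock: 7.65
position: [0.5706, -0.099, 0.2041]
ee_rot: [0.067, 0.998, 0.0, -0.0]
ft_force: [-0.0, -0.3, -1.3]
grip_width: 0.275
clock: 7.9
position: [0.5706, -0.099, 0.2021]
ee_rot: [0.067, 0.998, 0.0, -0.0]
ft_force: [0.7, 1.2, -0.4]
grip_width: 0.271
clock: 8.15
position: [0.5706, -0.099, 0.2001]
ee_rot: [0.067, 0.998, 0.0, -0.0]
ft_force: [0.3, 0.3, -1.9]
grip_width: 0.276
```

```bash
python3 -m handwheel '[{"jaw":15,"delta_pos":[0,0,0.001],"turn":0},{"jaw":15,"delta_pos":[0,0,0.002],"turn":0},{"jaw":15,"delta_pos":[0,0,0.003],"turn":0},{"jaw":15,"delta_pos":[0,0,0.004],"turn":0},{"jaw":15,"delta_pos":[0,0,0.004],"turn":0}]'
python3 -m handwheel '[{"jaw":15,"delta_pos":[0,0,0.0015],"turn":0},{"jaw":15,"delta_pos":[0,0,0.003],"turn":0},{"jaw":15,"delta_pos":[0,0,0.0045],"turn":0},{"jaw":15,"delta_pos":[0,0,0.006],"turn":0},{"jaw":15,"delta_pos":[0,0,0.006],"turn":0}]'
python3 -m handwheel '[{"jaw":15,"delta_pos":[0,0,0.0015],"turn":0},{"jaw":15,"delta_pos":[0,0,0.003],"turn":0},{"jaw":15,"delta_pos":[0,0,0.0045],"turn":0},{"jaw":15,"delta_pos":[0,0,0.006],"turn":0},{"jaw":15,"delta_pos":[0,0,0.0075],"turn":0},{"jaw":15,"delta_pos":[0,0,0.0075],"turn":0}]'
python3 - <<'E'
from h import *
np.set_printoptions(precision=4,suppress=True)
for n in('wrist','side','scene'):snap(n,n+'7.png')
p,M,o=tool();print(p,o['ft_force'])
a=cv2.imread('pics/wrist7.png');a=cv2.resize(a[200:320,265:385],None,fx=3.3,fy=4.5,interpolation=cv2.INTER_CUBIC)
b=cv2.imread('pics/side7.png'); b=cv2.resize(b[220:340,350:440],None,fx=4.5,fy=4.5,interpolation=cv2.INTER_CUBIC)
cv2.imwrite('pics/c7.png',np.hstack([a,b]))
E
```

```text
clock: 8.57
position: [0.5706, -0.099, 0.196]
ee_rot: [0.067, 0.998, 0.0, -0.0]
ft_force: [0.2, -0.9, -1.6]
grip_width: 0.274
clock: 8.98
position: [0.5706, -0.099, 0.1899]
ee_rot: [0.067, 0.998, 0.0, -0.0]
ft_force: [-0.3, -0.0, -1.4]
grip_width: 0.273
clock: 9.48
position: [0.5705, -0.099, 0.1824]
ee_rot: [0.067, 0.998, 0.0, -0.0]
ft_force: [-0.3, 0.4, -1.7]
grip_width: 0.274
[ 0.5707 -0.099   0.1828] [-0.2931  0.026  -1.2052]
```

View pics/c7.png

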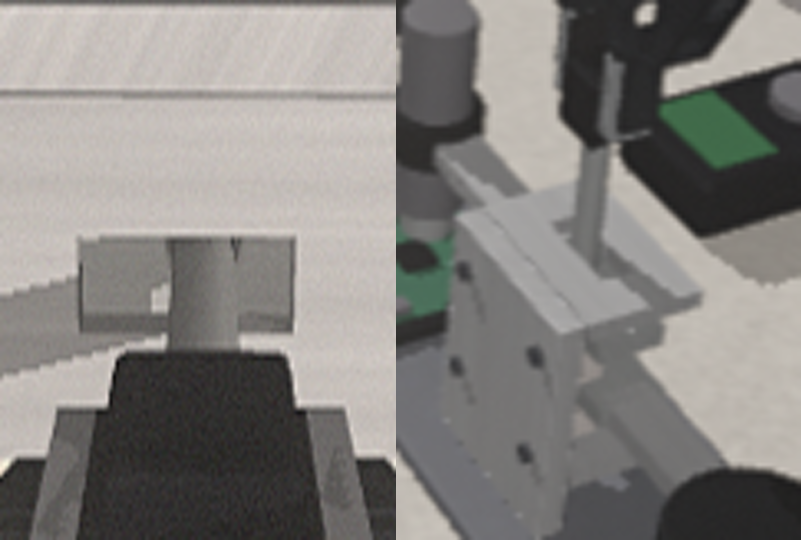

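```bash
python3 - <<'E'
import cv2,numpy as np
o=[]
for f,(y,x) in(('wrist3',(212,298)),('wrist4',(224,295))):
    a=cv2.imread(f'pics/{f}.png')[y:y+26,x:x+52].astype(float)
    a=np.clip((a-70)*2.0,0,255).astype('uint8')
    o.append(cv2.resize(a,None,fx=14,fy=11,interpolation=cv2.INTER_CUBIC))
cv2.imwrite('pics/zz.png',np.vstack(o))
E
```

```text
(no output)
```

View pics/zz.png

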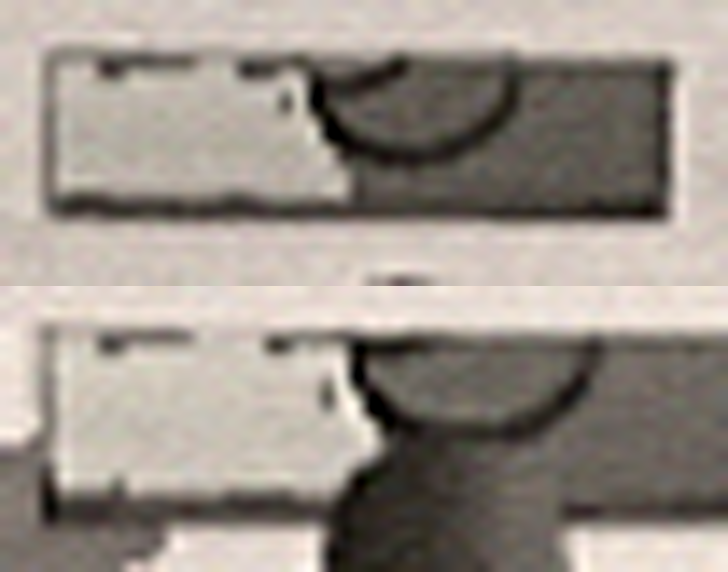

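```bash
python3 - <<'E'
from h import *
np.set_printoptions(precision=1,suppress=True)
c=dict(calibration('wrist'));p,M,o=tool()
Rm=cv2.Rodrigues(np.array(c['rvec']))[0];cp=-Rm.T@np.array(c['tvec']).ravel()
ct=M.T@(cp-p);Rt=Rm@M  # tool->cam
M3=R.from_quat([.064,.998,0,-.001]).as_matrix();p3=np.array([.5706,-.1003,.2892])
a=np.arctan2(M3[1,1],M3[0,1]);print(a)
R3=Rt@M3.T;c3=p3+M3@ct
c['rvec']=cv2.Rodrigues(R3)[0];c['tvec']=-R3@c3
S=np.array([.5717,-.102,0]);ya=1.437;Y=np.array([np.cos(ya),np.sin(ya),0]);X=np.array([Y[1],-Y[0],0])
P=lambda x,y,z:S+x*X+y*Y+[0,0,z]
print('slot corners',proj(c,[P(-.007,-.02,.12),P(-.007,.02,.12),P(.007,-.02,.12),P(.007,.02,.12)]))
def circ(y,z):
    t=np.linspace(-.3,np.pi+.3,15)-0; return proj(c,[P(.007*np.sin(s),y+.007*np.cos(s),z) for s in t])
print('cam',circ(.0035,.102)[::2])
for y in(-.012,-.008,-.004,0,.004):
    q=circ(y,.074); print(y, q[::2].tolist() if 0 else np.round(q[::2],1).tolist())
E
```

```text
1.4427153243908353
slot corners [[301.5 217. ]
 [346.3 217.2]
 [301.7 232.2]
 [346.  232.4]]
cam [[334.7 218.4]
 [334.8 222.2]
 [332.9 225.5]
 [329.6 227.4]
 [325.7 227.4]
 [322.3 225.5]
 [320.5 222.1]
 [320.6 218.3]]
-0.012 [[318.9, 212.7], [319.0, 216.2], [317.3, 219.3], [314.2, 221.1], [310.6, 221.1], [307.5, 219.3], [305.7, 216.2], [305.8, 212.6]]
-0.008 [[322.8, 212.7], [322.9, 216.2], [321.2, 219.3], [318.1, 221.1], [314.5, 221.1], [311.4, 219.3], [309.6, 216.2], [309.7, 212.6]]
-0.004 [[326.8, 212.7], [326.8, 216.2], [325.1, 219.3], [322.0, 221.1], [318.4, 221.1], [315.3, 219.3], [313.6, 216.2], [313.7, 212.6]]
0 [[330.7, 212.7], [330.8, 216.3], [329.0, 219.4], [325.9, 221.1], [322.3, 221.1], [319.2, 219.3], [317.5, 216.2], [317.6, 212.6]]
0.004 [[334.6, 212.7], [334.7, 216.3], [332.9, 219.4], [329.8, 221.2], [326.2, 221.1], [323.1, 219.3], [321.4, 216.2], [321.5, 212.7]]
```

```bash
python3 -m handwheel '[{"jaw":15,"delta_pos":[0,-0.001,0],"turn":0},{"jaw":15,"delta_pos":[0,-0.002,0],"turn":0},{"jaw":15,"delta_pos":[0,-0.003,0],"turn":0},{"jaw":15,"delta_pos":[0,-0.004,0],"turn":0},{"jaw":15,"delta_pos":[0,-0.005,0],"turn":0},{"jaw":15,"delta_pos":[0,-0.006,0],"turn":0},{"jaw":15,"delta_pos":[0,-0.007,0],"turn":0},{"jaw":15,"delta_pos":[0,-0.0075,0],"turn":0},{"jaw":15,"delta_pos":[0,-0.0075,0],"turn":0}]' 40
python3 -m handwheel '[{"jaw":15,"delta_pos":[0,0,0.001],"turn":0},{"jaw":15,"delta_pos":[0,0,0.002],"turn":0},{"jaw":15,"delta_pos":[0,0,0.003],"turn":0},{"jaw":15,"delta_pos":[0,0,0.003],"turn":0}]'
python3 - <<'E'
from h import *
snap('wrist','wrist8.png')
a=cv2.imread('pics/wrist8.png');a=cv2.resize(a[200:320,265:385],None,fx=5,fy=5,interpolation=cv2.INTER_CUBIC)
cv2.imwrite('pics/c8.png',a)
E
```

```text
clock: 10.38
position: [0.5697, -0.1067, 0.1828]
ee_rot: [0.067, 0.998, 0.0, 0.0]
ft_force: [1.1, 2.1, -0.4]
grip_width: 0.274
clock: 10.72
position: [0.5696, -0.1066, 0.1794]
ee_rot: [0.067, 0.998, -0.0, -0.0]
ft_force: [0.5, 1.0, -1.2]
grip_width: 0.274
```

View pics/c8.png

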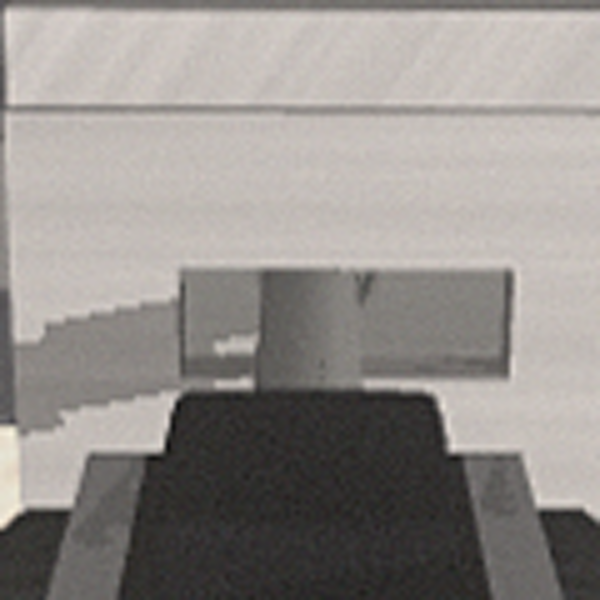

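```bash
python3 -m handwheel '[{"jaw":15,"delta_pos":[0,0,0.001],"turn":0},{"jaw":15,"delta_pos":[0,0,0.002],"turn":0},{"jaw":15,"delta_pos":[0,0,0.003],"turn":0},{"jaw":15,"delta_pos":[0,0,0.003],"turn":0}]'
python3 -m handwheel '[{"jaw":15,"delta_pos":[0,0,0.0007],"turn":0},{"jaw":15,"delta_pos":[0,0,0.0014],"turn":0},{"jaw":15,"delta_pos":[0,0,0.002],"turn":0},{"jaw":15,"delta_pos":[0,0,0.002],"turn":0}]'
python3 -m handwheel '[{"jaw":15,"delta_pos":[0,0,0.0007],"turn":0},{"jaw":15,"delta_pos":[0,0,0.0014],"turn":0},{"jaw":15,"delta_pos":[0,0,0.002],"turn":0},{"jaw":15,"delta_pos":[0,0,0.002],"turn":0}]'
```

```text
clock: 11.1
position: [0.5696, -0.1066, 0.1766]
ee_rot: [0.067, 0.998, -0.0, -0.0]
ft_force: [0.6, 1.5, -0.8]
grip_width: 0.272
clock: 11.43
position: [0.5697, -0.1065, 0.1747]
ee_rot: [0.067, 0.998, 0.0, -0.0]
ft_force: [1.0, 1.6, -1.1]
grip_width: 0.273
clock: 11.77
position: [0.5697, -0.1063, 0.1726]
ee_rot: [0.067, 0.998, 0.0, -0.0]
ft_force: [0.6, 2.6, -1.8]
grip_width: 0.27
```

```bash
python3 -m handwheel '[{"jaw":15,"delta_pos":[0,0.0003,0.0005],"turn":0},{"jaw":15,"delta_pos":[0,0.0003,0.001],"turn":0},{"jaw":15,"delta_pos":[0,0.0003,0.0015],"turn":0},{"jaw":15,"delta_pos":[0,0.0003,0.0015],"turn":0}]'
python3 -m handwheel '[{"jaw":15,"delta_pos":[0,0,0.0007],"turn":0},{"jaw":15,"delta_pos":[0,0,0.0014],"turn":0},{"jaw":15,"delta_pos":[0,0,0.002],"turn":0},{"jaw":15,"delta_pos":[0,0,0.002],"turn":0}]'
```

```text
clock: 12.1
position: [0.5697, -0.1062, 0.1712]
ee_rot: [0.067, 0.998, 0.0, -0.0]
ft_force: [0.3, 1.5, -1.2]
grip_width: 0.272
clock: 12.43
position: [0.5697, -0.1062, 0.1691]
ee_rot: [0.067, 0.998, 0.0, -0.0]
ft_force: [0.3, 1.4, -0.8]
grip_width: 0.272
```

```bash
python3 -m handwheel '[{"jaw":15,"delta_pos":[0,0,0.001],"turn":0},{"jaw":15,"delta_pos":[0,0,0.002],"turn":0},{"jaw":15,"delta_pos":[0,0,0.003],"turn":0},{"jaw":15,"delta_pos":[0,0,0.004],"turn":0},{"jaw":15,"delta_pos":[0,0,0.005],"turn":0},{"jaw":15,"delta_pos":[0,0,0.005],"turn":0}]'
python3 -m handwheel '[{"jaw":15,"delta_pos":[0,0,0.001],"turn":0},{"jaw":15,"delta_pos":[0,0,0.002],"turn":0},{"jaw":15,"delta_pos":[0,0,0.003],"turn":0},{"jaw":15,"delta_pos":[0,0,0.004],"turn":0},{"jaw":15,"delta_pos":[0,0,0.005],"turn":0},{"jaw":15,"delta_pos":[0,0,0.006],"turn":0},{"jaw":15,"delta_pos":[0,0,0.006],"turn":0}]'
python3 -m handwheel '[{"jaw":15,"delta_pos":[0,0,0.001],"turn":0},{"jaw":15,"delta_pos":[0,0,0.002],"turn":0},{"jaw":15,"delta_pos":[0,0,0.003],"turn":0},{"jaw":15,"delta_pos":[0,0,0.004],"turn":0},{"jaw":15,"delta_pos":[0,0,0.005],"turn":0},{"jaw":15,"delta_pos":[0,0,0.006],"turn":0},{"jaw":15,"delta_pos":[0,0,0.007],"turn":0},{"jaw":15,"delta_pos":[0,0,0.007],"turn":0}]'
```

```text
clock: 12.93
position: [0.5697, -0.1061, 0.164]
ee_rot: [0.067, 0.998, 0.0, -0.0]
ft_force: [-0.7, 2.8, -1.5]
grip_width: 0.273
clock: 13.52
position: [0.5697, -0.1061, 0.158]
ee_rot: [0.067, 0.998, 0.0, -0.0]
ft_force: [0.0, 1.8, -2.0]
grip_width: 0.271
clock: 14.18
position: [0.5697, -0.1061, 0.151]
ee_rot: [0.067, 0.998, 0.0, -0.0]
ft_force: [1.1, 2.8, -1.7]
grip_width: 0.27
```

```bash
python3 -m handwheel '[{"jaw":15,"delta_pos":[0,0,0.001],"turn":0},{"jaw":15,"delta_pos":[0,0,0.002],"turn":0},{"jaw":15,"delta_pos":[0,0,0.003],"turn":0},{"jaw":15,"delta_pos":[0,0,0.004],"turn":0},{"jaw":15,"delta_pos":[0,0,0.004],"turn":0}]'
python3 -m handwheel '[{"jaw":15,"delta_pos":[0,0,0.001],"turn":0},{"jaw":15,"delta_pos":[0,0,0.002],"turn":0},{"jaw":15,"delta_pos":[0,0,0.003],"turn":0},{"jaw":15,"delta_pos":[0,0,0.003],"turn":0}]'
python3 -m handwheel '[{"jaw":15,"delta_pos":[0,0,0.001],"turn":0},{"jaw":15,"delta_pos":[0,0,0.002],"turn":0},{"jaw":15,"delta_pos":[0,0,0.003],"turn":0},{"jaw":15,"delta_pos":[0,0,0.004],"turn":0},{"jaw":15,"delta_pos":[0,0,0.005],"turn":0},{"jaw":15,"delta_pos":[0,0,0.006],"turn":0},{"jaw":15,"delta_pos":[0,0,0.006],"turn":0}]'
python3 - <<'E'
from h import *
o=[]
for n in('wrist','side'):snap(n,n+'9.png')
a=cv2.imread('pics/wrist9.png');a=cv2.resize(a[200:350,245:405],None,fx=2.5,fy=3.6,interpolation=cv2.INTER_CUBIC)
b=cv2.imread('pics/side9.png'); b=cv2.resize(b[220:340,350:440],None,fx=4.4,fy=4.5,interpolation=cv2.INTER_CUBIC)
cv2.imwrite('pics/c9.png',np.hstack([a,b]))
E
```

```text
clock: 14.6
position: [0.5697, -0.1062, 0.147]
ee_rot: [0.067, 0.998, 0.0, -0.0]
ft_force: [0.5, 2.2, -1.0]
grip_width: 0.267
clock: 14.93
position: [0.5697, -0.1062, 0.144]
ee_rot: [0.067, 0.998, 0.0, -0.0]
ft_force: [1.5, 2.8, -1.5]
grip_width: 0.271
clock: 15.52
position: [0.5697, -0.1061, 0.138]
ee_rot: [0.067, 0.998, 0.0, -0.0]
ft_force: [1.7, 3.0, -2.3]
grip_width: 0.269
```

View pics/c9.png

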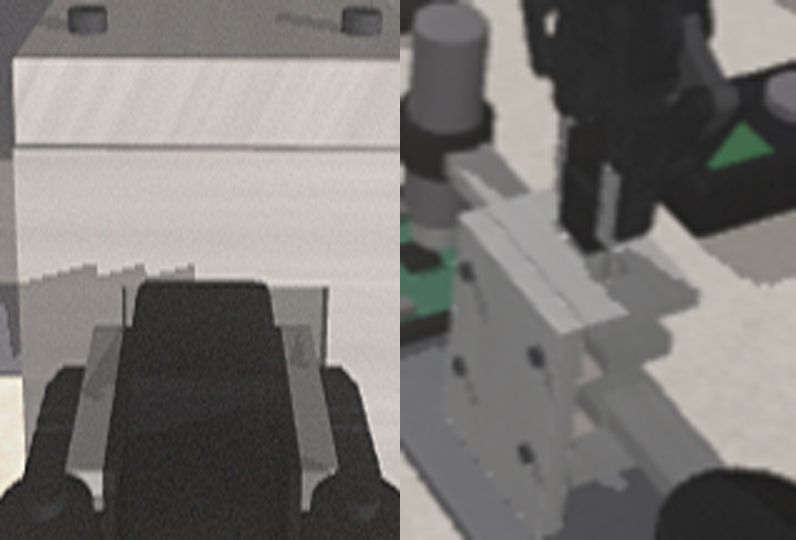

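```bash
python3 -m handwheel '[{"jaw":15,"delta_pos":[0,0,0.0015],"turn":0},{"jaw":15,"delta_pos":[0,0,0.003],"turn":0},{"jaw":15,"delta_pos":[0,0,0.0045],"turn":0},{"jaw":15,"delta_pos":[0,0,0.006],"turn":0},{"jaw":15,"delta_pos":[0,0,0.007],"turn":0},{"jaw":15,"delta_pos":[0,0,0.008],"turn":0},{"jaw":15,"delta_pos":[0,0,0.009],"turn":0},{"jaw":15,"delta_pos":[0,0,0.009],"turn":0}]'
python3 -m handwheel '[{"jaw":15,"delta_pos":[0,0,0.0005],"turn":0},{"jaw":15,"delta_pos":[0,0,0.001],"turn":0},{"jaw":15,"delta_pos":[0,0,0.001],"turn":0}]'
python3 -m handwheel '[{"jaw":15,"delta_pos":[0,0,0.0005],"turn":0},{"jaw":15,"delta_pos":[0,0,0.001],"turn":0},{"jaw":15,"delta_pos":[0,0,0.001],"turn":0}]'
```

```text
clock: 16.28
position: [0.5698, -0.1061, 0.1291]
ee_rot: [0.067, 0.998, 0.0, -0.0]
ft_force: [2.3, 4.1, -2.8]
grip_width: 0.272
clock: 16.53
position: [0.5698, -0.1061, 0.1283]
ee_rot: [0.067, 0.998, 0.0, 0.0]
ft_force: [1.9, 2.4, -1.2]
grip_width: 0.274
clock: 16.78
position: [0.5699, -0.1061, 0.1273]
ee_rot: [0.067, 0.998, 0.0, 0.0]
ft_force: [1.7, 2.8, -0.6]
grip_width: 0.273
```

```bash
python3 -m handwheel '[{"jaw":15,"delta_pos":[0,0,0.0005],"turn":0},{"jaw":15,"delta_pos":[0,0,0.0005],"turn":0}]'
python3 -m handwheel '[{"jaw":15,"delta_pos":[0,0,0.0005],"turn":0},{"jaw":15,"delta_pos":[0,0,0.0005],"turn":0}]'
```

```text
clock: 16.95
position: [0.57, -0.1061, 0.1272]
ee_rot: [0.067, 0.998, 0.0, 0.0]
ft_force: [-0.2, 3.5, 2.9]
grip_width: 0.268
clock: 17.12
position: [0.5702, -0.1062, 0.1272]
ee_rot: [0.067, 0.998, 0.0, 0.001]
ft_force: [-2.1, 3.0, 7.6]
grip_width: 0.271
```

```bash
python3 -m handwheel '[{"jaw":26,"delta_pos":[0,0,0],"turn":0},{"jaw":32,"delta_pos":[0,0,0],"turn":0},{"jaw":40,"delta_pos":[0,0,0],"turn":0},{"jaw":40,"delta_pos":[0,0,0],"turn":0},{"jaw":40,"delta_pos":[0,0,0],"turn":0}]'
python3 - <<'E'
from h import *
o=[]
for n in('wrist','side'):snap(n,n+'10.png')
a=cv2.imread('pics/wrist10.png');a=cv2.resize(a[200:350,245:405],None,fx=2.5,fy=3.6,interpolation=cv2.INTER_CUBIC)
b=cv2.imread('pics/side10.png'); b=cv2.resize(b[220:340,350:440],None,fx=4.4,fy=4.5,interpolation=cv2.INTER_CUBIC)
cv2.imwrite('pics/c10.png',np.hstack([a,b]))
E
```

```text
clock: 17.53
position: [0.5695, -0.1065, 0.126]
ee_rot: [0.067, 0.998, -0.0, -0.0]
ft_force: [0.4, -0.4, -0.2]
grip_width: 0.47
```

View pics/c10.png

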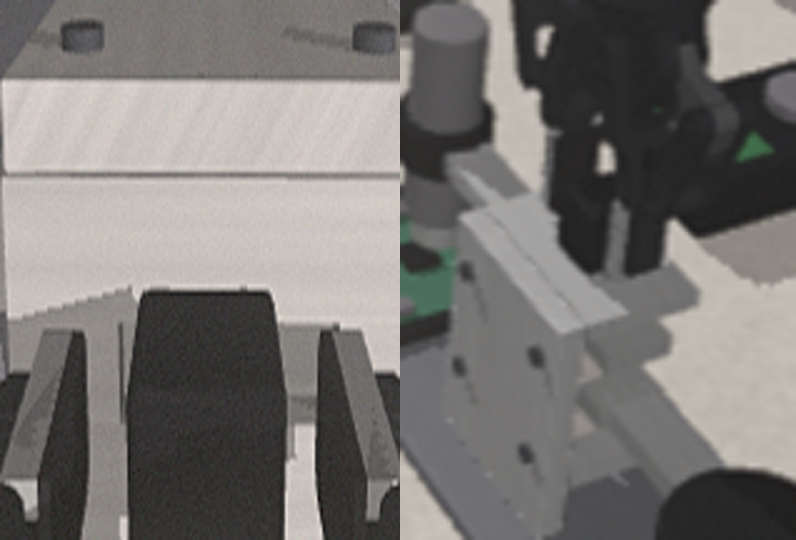

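Released cleanly: both pads are clear of the head. Retreating straight up with the jaws a little wider, then checking.

```bash
python3 -m handwheel '[{"jaw":46,"delta_pos":[0,0,-0.002],"turn":0},{"jaw":50,"delta_pos":[0,0,-0.01],"turn":0},{"jaw":55,"delta_pos":[0,0,-0.03],"turn":0},{"jaw":55,"delta_pos":[0,0,-0.06],"turn":0},{"jaw":55,"delta_pos":[0,0,-0.095],"turn":0},{"jaw":55,"delta_pos":[0,0,-0.13],"turn":0},{"jaw":55,"delta_pos":[0,0,-0.15],"turn":0},{"jaw":55,"delta_pos":[0,0,-0.15],"turn":0},{"jaw":55,"delta_pos":[0,0,-0.15],"turn":0}]'
python3 - <<'E'
from h import *
for n in('wrist','side','scene'):snap(n,n+'11.png')
a=cv2.imread('pics/wrist11.png');a=cv2.resize(a[160:260,265:385],None,fx=3.3,fy=4.5,interpolation=cv2.INTER_CUBIC)
b=cv2.imread('pics/side11.png'); b=cv2.resize(b[230:330,350:440],None,fx=4.4,fy=4.5,interpolation=cv2.INTER_CUBIC)
cv2.imwrite('pics/c11.png',np.hstack([a,b]))
E
```

```text
clock: 18.38
position: [0.5703, -0.1064, 0.2779]
ee_rot: [0.067, 0.998, 0.0, 0.001]
ft_force: [-0.4, 1.0, -1.0]
grip_width: 0.647
```

View pics/c11.png

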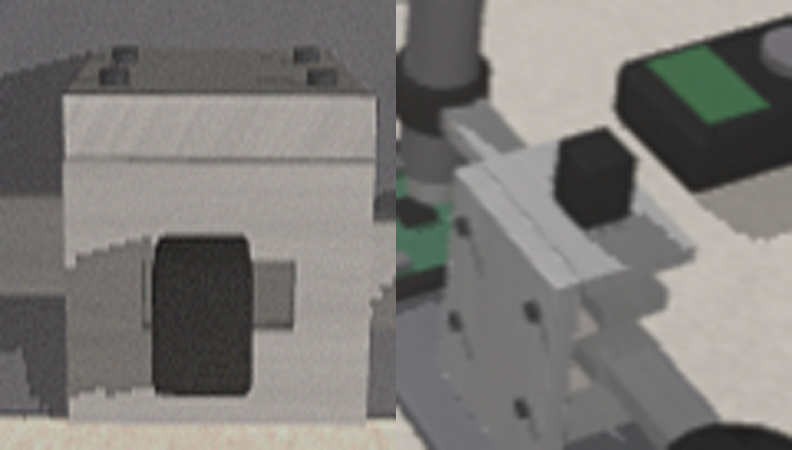

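View pics/side11.png

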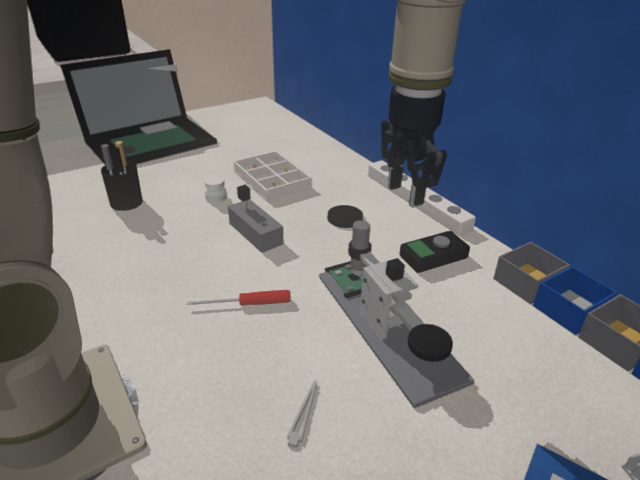

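```bash
python3 - <<'E'
from h import *
np.set_printoptions(precision=1,suppress=True)
c=calibration('wrist');D=calibration('side')
S=np.array([.5713,-.1014,0]);ya=1.437;Y=np.array([np.cos(ya),np.sin(ya),0]);X=np.array([Y[1],-Y[0],0])
for dz in(0,.003,.006):
  P=lambda x,y,z:S+x*X+(y-.0043)*Y+[0,0,z+dz]
  box=[P(a,b,z) for z in(.12,.15) for a in(-.012,.012) for b in(-.012,.012)]
  w=proj(c,box);w=(w-[265,160])*[3.3,4.5]; s=(proj(D,box)-[350,230])*[4.4,4.5]
  print(dz,'wrist',w.min(0),w.max(0),'side',s.min(0)+[396,0],s.max(0)+[396,0])
E
```

```text
0 wrist [150.7 246.5] [253.5 414.9] side [551.  115.8] [643.  227.7]
0.003 wrist [150.2 249.6] [254.1 420.1] side [551.7 109.6] [643.9 221.7]
0.006 wrist [149.6 252.8] [254.6 425.3] side [552.3 103.3] [644.7 215.5]
```

```bash
python3 - <<'E'
from workcell import hand_in
print(hand_in())
E
```

```text
the job is handed in; nothing more can be done
None
```

I threaded the long pin down through the top slot, both eyes and the bottom slot. I then let it go, backed the gripper off, and handed the job in at about 18.5 s. The verdict isn't reported.

- **Threading:** I lined the pin up with the camera eye, about 3.5 mm to +y. I then moved it 7.5 mm to −y to reach the lamp eye, dragging the camera arm along.
- **Forces:** At the end of each move, the wrist force never read more than about 9 N, including when the head touched down on the ear. I had no direct reading of the pin-on-stand force.
- **Last checks:** In the side picture, the bottom edge of the head matches a fully seated head, and the pin looks upright about 4 mm off-centre to −y. The shorter pin and the other things on the bench look unmoved.
- **Disagreement:** In the last wrist picture the head sat 3–4 pixels (about 2 mm) from where I predicted. I put this down to camera calibration and the arm still settling, and didn't look again.

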